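Register the engraving template on its pins

TASK

Clear the honing block off the engraver's bed and set it flat in its little wooden tray. Then lay the aluminium template on top of the bed's two pins, red dots at the same end, about 20 mm sideways of its place, and slide it across the pins until both holes drop over them and it lies flat on the bed; let go of it. Leave the jar, water globe, tool cup and loupe where they stand.

Things in the scene. Friction and masses are not known exactly. Their poses are not given: they have to be found in the camera images.
- bed: Fixed dark wood bed, 140 mm (x) by 200 mm (y) by 18 mm high, an 85 mm square copper sheet flush in its top. Origin: centre of its underside, on the bench; z up. Two fixed steel pins stand 10 mm proud of its top on its y axis, at y = -58 mm (thick) and +58 mm (thin). A red dot at y = -83 mm marks the thick pin's end. It stands left or right of the robot.
- pin_thick (a point): Tip of the thick pin, 28 mm above the bench. 12 mm in diameter for the lower 5 mm, then a 5 mm cone to a flat tip 6 mm across.
- pin_thin (a point): Tip of the thin pin, 28 mm above the bench. 8 mm in diameter for the lower 5 mm, then a 5 mm cone to a flat tip 2 mm across.
- home (a point): Centre of the top of the bed, 18 mm above the bench, axes as the bed's: where the template's origin lies, axes the same way, when it is fully home.
- template: Loose aluminium plate, 110 mm (x) by 170 mm (y) by 5 mm, 0.2 to 0.36 kg, flat on the bench at the start. Origin: centre of its underside; z up. At its middle a wooden grip bar 14 mm wide (x), 56 mm long (y), from z = 5 to 39 mm. Two windows 24 mm (x) by 62 mm (y) at x = +-37 mm. Red dot at y = -76 mm, by the round hole. Slid along its x, plain plate passes over the pins.
- hole_round (a point): Centre of the round 14 mm through hole, on the template's underside at its y = -58 mm; goes over the thick pin.
- hole_slot (a point): Centre of the through slot, 10 mm (x) by 14 mm (y), on the template's underside at its y = +58 mm; goes over the thin pin.
- hone: Loose honing block, 0.06 to 0.13 kg, lying on the bed between the pins at the start, any way round: a blue-grey stone base 80 mm (x) by 30 mm (y) by 12 mm high and on it a pale wood grip 70 mm (x) by 20 mm (y), top at z = 32 mm. Origin: centre of its underside.
- tray: Fixed open wooden tray, outside 120 mm (x) by 60 mm (y) by 16 mm high, walls and floor 5 mm (inside 110 by 50 mm). Origin: centre of its underside, on the bench.
- tray_floor (a point): Centre of the tray's inner floor, 5 mm above the bench, axes as the tray's.
- jar: Bystander: glass jar with a white cap, 52 mm across, 62 mm high. Origin: centre of its underside.
- globe: Bystander: glass water globe, 96 mm across, on a dark iron stand with an 84 mm foot, 208 mm high in all. Origin: centre of its foot's underside.
- toolcup: Bystander: yellow cup, 68 mm across, 75 mm high, with graver handles up to 118 mm high. Origin: centre of its underside.
- loupe: Bystander: black loupe, 52 mm across, 50 mm high. Origin: centre of its underside.

How it is judged (in metres and radians):
On the way, in this order (a step that is already met when the one before it is completed fails the run):
1. the honing block lies flat in its tray, let go (x of hone in the frame of tray_floor between -0.022 and 0.022 m and y of hone in the frame of tray_floor between -0.017 and 0.017 m and z of hone in the frame of tray_floor below 0.004 m and angle between hone's own z axis and vertical below 0.08 rad and contact force between hone and the fingers below 0.05 N), for 0.2 s.
2. the template rests on the pins, roughly flat, 10 to 50 mm from its place (horizontal distance between template and home between 0.01 and 0.05 m and z of template in the frame of home between 0.0045 and 0.014 m and angle between template's own z axis and vertical below 0.15 rad and contact force between template and bed above 0.1 N), for 0.1 s.
3. still riding on the pins, it is slid to within 10 mm of its place (horizontal distance between template and home below 0.01 m and z of template in the frame of home between 0.0045 and 0.014 m and angle between template's own z axis and vertical below 0.15 rad and contact force between template and bed above 0.1 N).
At the end, for the whole second after the job is handed in: Template flat over both pins (within 3 mm of home, under 1.5 mm above it, tilt under 0.02 rad, turned under 0.05 rad); honing block flat on the tray floor (within 22 mm along and 17 mm across of its centre, tilt under 0.08 rad); both at rest (x of hone in the frame of tray_floor between -0.022 and 0.022 m and y of hone in the frame of tray_floor between -0.017 and 0.017 m and z of hone in the frame of tray_floor below 0.004 m and angle between hone's own z axis and vertical below 0.08 rad and horizontal distance between template and home below 0.003 m and z of template in the frame of home below 0.0015 m and angle between template's own z axis and vertical below 0.02 rad and angle between the y axis of template and the y axis of home, either way round below 0.05 rad and linear speed of each of template, hone below 0.01 m/s); the robot touches nothing.
It fails at once if the jar is knocked over or pushed more than 20 mm (distance of jar from where it was at the start of the episode above 0.02 m or angle between jar's own z axis and vertical above 0.3 rad).
It fails at once if the water globe is knocked over or pushed more than 20 mm (distance of globe from where it was at the start of the episode above 0.02 m or angle between globe's own z axis and vertical above 0.3 rad).
It fails at once if the tool cup is knocked over or pushed more than 20 mm (distance of toolcup from where it was at the start of the episode above 0.02 m or angle between toolcup's own z axis and vertical above 0.3 rad).
It fails at once if the loupe is knocked over or pushed more than 20 mm (distance of loupe from where it was at the start of the episode above 0.02 m or angle between loupe's own z axis and vertical above 0.3 rad).
It also fails if it takes over 61 s, if anything falls off the work surface, if the arm or the gripper's body presses on something with over 40 N, if the wrist force passes 120 N, or if a joint passes its speed limit or range.

ROBOT

A 6-joint arm with a two-finger parallel gripper is mounted at the origin on the work surface. World frame = base frame: x ahead of the robot, y to its left, z up, the work surface at z = 0. Lengths are in mm, angles in degrees, forces in N, time in s.
With the tool pointing down it reaches from about 325 to 925 mm from the base axis. Payload 3.1 kg.
Tool frame: the origin (TCP) lies at the very end of the fingers, on their centre line; the grasp point (between the pads) lies grasp_offset behind it (grasp_offset is the distance from the TCP to the grasp point, in mm); z points along the fingers, y is the line along which they close (so a half turn about z gives the same grasp; the last joint's range is limited). The gripper opens to 85 mm and grips with 20 to 120 N. Pads are 22 mm wide; open, the fingers measure 114 mm over their backs; the gripper's body (76 mm by 85 mm) begins 54 mm behind the grasp point. The pads swing forward as they close: fully open they stand 13 mm farther back than shut.
Start: joints at [66.967, 12.427, 92.441, -0, 75.132, -6.429], TCP at [178.581, 598.956, 231.3] pointing down, gripper open.
Joint ranges: [-157.48, 157.48], [-44.54, 120.13], [17.64, 146.25], [-64.5, 244.5], [7.68, 150.69], [-147.95, 147.95]. Speed limits (degrees/s): [159.86, 159.86, 180, 180, 180, 180].

INTERFACE

Orientations are given as [roll, pitch, yaw] about the fixed x, y, z axes, in that order (R = Rz(yaw) Ry(pitch) Rx(roll)).
In Python, from station import * gives the robot as it stands. Calls block until the motion is done:
- goto(position, orientation): joint-space move of the TCP to a pose.
- move_l(position, attitude=None, speed=150): straight line of the TCP; attitude=None keeps the orientation; speed is the mean speed in mm/s.
- move_j(angles): joint-space move.
- grip(opening, squeeze=None): finger opening in mm; squeeze is the grip in N (None keeps the last); returns when the fingers have stopped.
- wait(seconds).
- solve_ik(position, orientation): joint angles nearest the present ones, or None.
- get_obs(): the state.
- get_image(name): name is "scene" or "top" or "wrist"; returns the picture (480x640x3 uint8, red, green, blue); there is no depth.
- get_calibration(name): a dict with "fx", "fy", "cx", "cy" (pixels), "R" (3x3) and "t" (3): a world point X has camera coordinates R X + t; the wrist camera has in their place "mount" (4x4, takes a point from camera to tool coordinates, whose origin is the TCP and whose axes are the flange's). Camera axes: x right, y down, z forward; pixel columns grow to the right and rows downward; lengths in mm; the calibration is good to about 2 mm. A picture is of the moment at which its call begins: read the wrist's pose just before it. get_calibration takes no time and is no camera call.
A pose or a line that the arm cannot do raises Unreachable and nothing moves.
- sign_off(): hands the job in; it is judged then, once.
Trained networks look in the newest picture that a camera, given by its name, has taken for a name from the list of things; names that differ only in an ending like _2 or _b are one class to them, and where a whole thing is asked for, a point or a joint stands for the part that bears it (a point fixed in the world has none). Each returns a list of dicts, best first, with "score" (0 to 1); they miss things now and then, are a little off and sometimes report something else, mostly with a low value. They report only what shows in the picture. A call takes as long as a camera call.
- spot_in(name, camera): "extent" ([centre column, centre row, width, height] in pixels, round what is visible of it).
- regions_of(name, camera): "region" (480x640 bool, what is visible of it) and "extent" ([centre column, centre row, width, height] in pixels, round what is visible of it).
The state is a dict: "t": time; "joint_pos": joint angles; "qvel": joint speeds; "effort": joint torques, N m; "tcp_pos": TCP position; "ee_rot": TCP orientation; "wrist_force": force on the tool from outside, world axes, zero at the start; "moment": the same for the moment, N m; "grip_width": finger opening in mm; "grip_force": force on a finger pad.
Only numpy, scipy, OpenCV 4.12 (cv2) and the standard library are available. Lean on these libraries where they do the work, as an engineer would, in place of code of your own. Each camera call takes 0.05 s, during which the arm holds its last target. There are 200 camera calls.

## Working session

There is one attempt and no reset: what is moved stays moved. The work goes in short steps, each a Python script; the robot and the scene stay as the last script left them, time stands still between calls to the robot, and variables do not carry over. Pictures are saved under pics/ and viewed, at most 10 in all, crops included, and the job is handed in when it is done.

```bash
mkdir -p pics; ls; python3 - <<'E'
from station import *
import cv2,numpy as np
ims=[]
for c in ["top","scene"]:
    im=get_image(c); cv2.imwrite(f"pics/{c}0.png",im[:,:,::-1])
    k=get_calibration(c); print(c,{a:np.round(v,3).tolist() for a,v in k.items()})
    for n in ["bed","template","hone","tray","jar","globe","toolcup","loupe","pin_thick","pin_thin","hole_round","hole_slot"]:
        print(n,[(np.round(d["extent"],1).tolist(),round(d["score"],2)) for d in spot_in(n,c)[:2]])
print(get_calibration("wrist")); o=get_obs(); print(o)
E
```

```text
pics
top {'fx': 483.863, 'fy': 483.863, 'cx': 310.436, 'cy': 237.317, 'R': [[-0.002, -1.0, 0.004], [-0.998, 0.002, -0.063], [0.063, -0.004, -0.998]], 't': [-1.465, 599.123, 944.582]}
bed [([202.3, 266.4, 112.6, 91.5], 0.85)]
template [([409.9, 278.1, 69.8, 90.8], 0.9)]
hone [([207.3, 260.4, 25.2, 39.2], 0.96)]
tray [([307.9, 232.4, 39.3, 68.5], 0.91)]
jar [([311.6, 307.6, 25.3, 30.9], 0.8), ([202.5, 263.4, 110.2, 95.0], 0.42)]
globe [([309.9, 153.8, 58.1, 66.5], 0.8), ([411.6, 279.1, 70.5, 88.9], 0.32)]
toolcup [([413.9, 157.0, 37.1, 40.8], 0.91)]
loupe [([237.4, 162.6, 23.6, 29.0], 0.91), ([312.0, 309.9, 25.0, 25.8], 0.58)]
pin_thick [([202.1, 265.1, 112.5, 91.5], 0.86)]
pin_thin [([203.0, 265.4, 111.3, 91.9], 0.61)]
hole_round []
hole_slot [([410.5, 278.4, 74.6, 95.5], 0.97), ([236.4, 162.6, 24.3, 31.2], 0.7)]
scene {'fx': 517.741, 'fy': 517.741, 'cx': 313.576, 'cy': 249.024, 'R': [[0.65, 0.76, 0.007], [0.47, -0.394, -0.79], [-0.598, 0.516, -0.613]], 't': [-401.735, -240.234, 1221.071]}
bed [([368.9, 206.8, 117.9, 59.8], 0.81), ([175.4, 307.6, 102.3, 87.5], 0.64)]
template [([176.3
[... 1010 characters left out ...]
        1.00000000e+00]])}
{'t': 1.3, 'joint_pos': array([ 6.69671366e+01,  1.24281205e+01,  9.24417551e+01, -9.34668895e-04,
        7.51307357e+01, -6.42844288e+00]), 'qvel': array([-0.00534078, -0.04414267,  0.15703253, -0.02049721,  0.03783079,
       -0.01382479]), 'effort': array([-3.83987590e-04, -3.96879280e+01, -3.04246366e+01, -1.72041250e-04,
        7.72499880e-04, -2.42337244e-07]), 'tcp_pos': array([178.58728447, 598.95257277, 231.28623673]), 'ee_rot': array([-1.79999291e+02,  8.29247975e-04,  1.63395819e+02]), 'wrist_force': array([0.57824591, 0.63666895, 0.72207513]), 'moment': array([ 0.08684159,  0.03517123, -0.00755719]), 'grip_force': 0.0, 'grip_width': 85.46389693180974}
```

```bash
python3 -c "
import cv2
im=cv2.imread('pics/top0.png')[115:335,140:460]
cv2.imwrite('pics/top0c.png',cv2.resize(im,(800,550),interpolation=cv2.INTER_CUBIC))"
```

```text
(no output)
```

View pics/top0c.png

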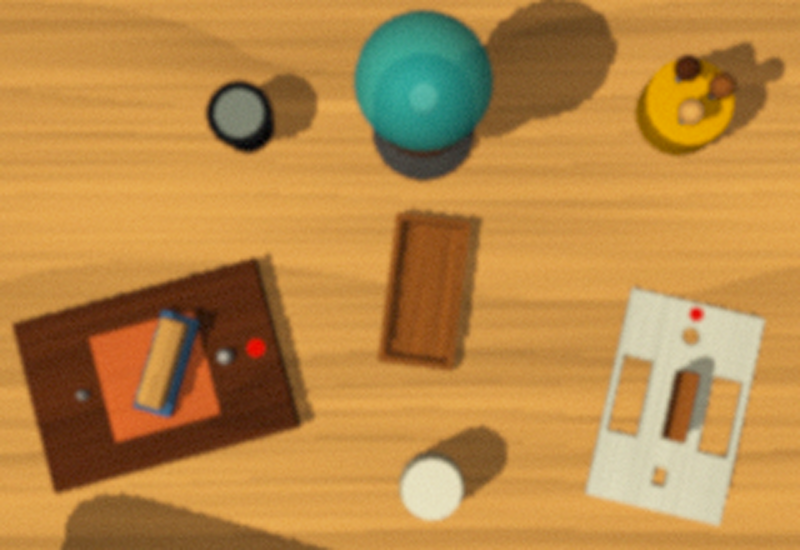

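```bash
cat > h.py <<'E'
from station import *
import cv2,numpy as np
from scipy.spatial.transform import Rotation as Rn
def ray(cam,px,z,pose=None):
    """pixel -> world point on plane z"""
    k=get_calibration(cam)
    d=np.array([(px[0]-k["cx"])/k["fx"],(px[1]-k["cy"])/k["fy"],1.])
    if cam=="wrist":
        p,e=pose; R=Rn.from_euler("xyz",e,degrees=True).as_matrix(); m=np.array(k["mount"])
        D=R@m[:3,:3]@d; C=R@m[:3,3]+p
    else:
        R=np.array(k["R"]); D=R.T@d; C=-R.T@np.array(k["t"])
    return (C+D*(z-C[2])/D[2])[:2]
def ang(v): return np.degrees(np.arctan2(v[1],v[0]))
def shot(name):
    o=get_obs(); im=get_image("wrist"); cv2.imwrite(f"pics/{name}.png",im[:,:,::-1])
    return im,(o["tcp_pos"],o["ee_rot"])
def fit(local,world):
    """2D rigid fit -> centre, yaw deg of the local frame, residual"""
    A,B=np.array(local,float),np.array(world,float); a,b=A.mean(0),B.mean(0)
    H=(A-a).T@(B-b); t=np.arctan2(H[0,1]-H[1,0],H[0,0]+H[1,1])
    R=np.array([[np.cos(t),-np.sin(t)],[np.sin(t),np.cos(t)]]); c=b-R@a
    return c,np.degrees(t),np.abs(B-(A@R.T+c)).max()
E
python3 - <<'E'
from h import *
T=lambda x,y,z: ray("top",(140+x/2.5,115+y/2.5),z)
print("bed",fit([[0,-83],[0,-58],[0,58],[-70,100],[70,100],[70,-100],[-70,-100]],[T(256,348,18),T(225,356,28),T(82,395,28),T(57,492,18),T(15,325,18),T(257,260,18),T(300,425,18)]))
print("tmpl",fit([[0,-76],[0,-58],[0,58],[-55,-85],[55,-85],[-55,85],[55,85]],[T(696,314,5),T(690,337,5),T(659,476,5),T(764,319,5),T(633,288,5),T(720,524,5),T(587,492,5)]))
tr=[T(397,212,16),T(479,218,16),T(379,358,16),T(453,367,16)]
print("tray",fit([[60,30],[60,-30],[-60,30],[-60,-30]],tr))
# hone grip top corners
print("hone",fit([[35,10],[35,-10],[-35,10],[-35,-10]],[T(165,312,50),T(188,318,50),T(135,404,50),T(164,412,50)]))
for n,p,z in [("jar",(432,488),62),("globe",(423,85),150),("cup",(690,105),75),("loupe",(240,110),50)]: print(n,T(*p,z))
E
```

```text
bed (array([544.38201889, 211.07244986]), np.float64(15.10938353691705), np.float64(1.9263475135720682))
tmpl (array([ 519.12645691, -203.4226238 ]), np.float64(76.60008453177741), np.float64(1.2561228543989955))
tray (array([613.18687018,  -3.63614202]), np.float64(-7.9815285679467545), np.float64(3.8104604471935914))
hone (array([554.81483361, 199.39739963]), np.float64(-15.566845517998152), np.float64(2.3312401322549476))
jar [458.78645889  -6.77054758]
globe [ 7.44805585e+02 -4.94374755e-01]
cup [ 747.78870901 -203.19151004]
loupe [750.14329732 141.75922734]
```

```bash
python3 - <<'E'
from h import *
goto([575,120,200],[180,0,164])
im,p=shot("w1"); print(p, get_obs()["t"])
for n in ["hone","bed","tray","pin_thick"]:
    print(n,[(np.round(d["extent"],1).tolist(),round(d["score"],2)) for d in spot_in(n,"wrist")[:2]])
cv2.imwrite("pics/w1b.png",cv2.resize(im[:,:,::-1],(800,600),interpolation=cv2.INTER_CUBIC))
E
```

```text
(array([574.84034501, 120.97056955, 200.06859861]), array([ 1.79978313e+02, -3.00175319e-03,  1.64073132e+02])) 3.575
hone [([408.2, 164.6, 48.6, 95.5], 0.66)]
bed [([413.7, 136.9, 283.2, 266.5], 0.96)]
tray [([209.9, 274.4, 97.6, 120.8], 0.58)]
pin_thick [([415.5, 138.3, 275.8, 270.6], 0.55)]
```

View pics/w1b.png

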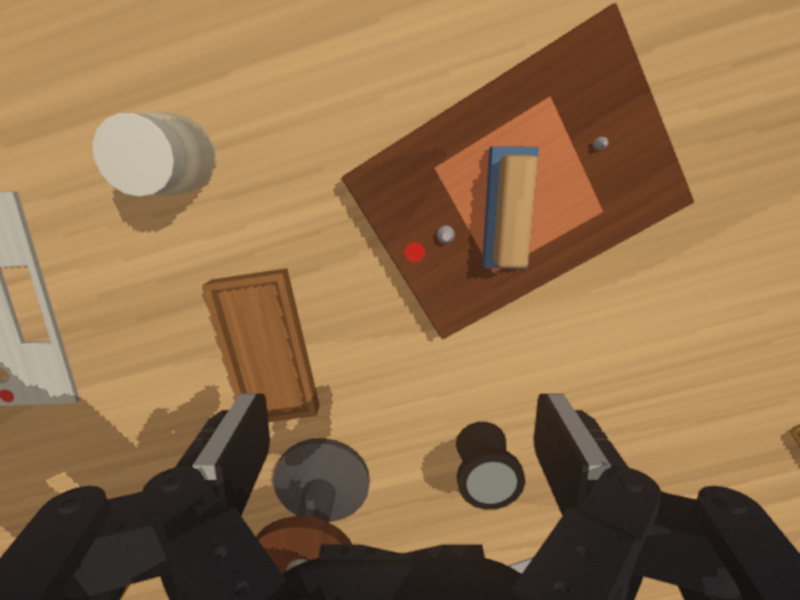

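```bash
python3 - <<'E'
from h import *
p=(np.array([574.84,120.97,200.07]),np.array([179.978,-.003,164.073]))
W=lambda x,y,z: ray("wrist",(x*.8,y*.8),z,p)
print("bed",fit([[-70,-100],[70,-100],[-70,100],[70,100],[0,-83],[-42.5,42.5],[-42.5,-42.5],[42.5,42.5],[0,-58],[0,58]],
 [W(343,178,18),W(443,338,18),W(615,4,18),W(693,202,18),W(415,252,18),W(550,97,18),W(434,167,18),W(603,211,18),W(446,234,28),W(600,143,28)]))
print("hone",fit([[-35,-10],[-35,10],[35,-10],[35,10]],[W(503,155,50),W(537,155,50),W(497,266,50),W(527,267,50)]))
print("honeb",fit([[-40,-15],[-40,15],[40,-15]],[W(491,148,30),W(537,148,30),W(484,266,30)]))
print("tray",fit([[-60,-30],[-60,30],[60,30]],[W(203,286,16),W(288,269,16),W(318,408,16)]))
E
```

```text
bed (array([544.53893056, 213.15416092]), np.float64(15.256269612218222), np.float64(2.743186053648401))
hone (array([553.0573086 , 201.56211604]), np.float64(-15.557985761918225), np.float64(0.8974974410665482))
honeb (array([554.05968807, 201.84115064]), np.float64(-15.968389741290814), np.float64(1.6272905411019565))
tray (array([609.76811568,   2.93392136]), np.float64(-6.183816536174482), np.float64(3.716066203324999))
```

```bash
python3 - <<'E'
from h import *
grip(45)
move_l([630,85,200],None,200)
im,p=shot("w2"); print(p, get_obs()["t"])
r=regions_of("tray","wrist")[0]; print(r["extent"],r["score"])
c=np.array([ray("wrist",q,16,p) for q in cv2.findContours(r["region"].astype(np.uint8),0,1)[0][0][:,0]],np.float32)
print(cv2.minAreaRect(c))
print(cv2.boxPoints(cv2.minAreaRect(np.argwhere(r["region"])[:,::-1].astype(np.float32))))
cv2.imwrite("pics/w2b.png",cv2.resize(im[100:400,100:500,::-1],(800,600),interpolation=cv2.INTER_CUBIC))
goto([553.6,201.7,120],[180,0,164.4])
move_l([553.6,201.7,33],None,120)
grip(5,40); o=get_obs(); print(o["grip_width"],o["grip_force"],o["tcp_pos"],o["t"])
move_l([553.6,201.7,100],None,120)
o=get_obs(); print(o["grip_width"],o["grip_force"],o["wrist_force"],o["t"])
E
```

```text
(array([629.82488842,  84.81796769, 199.65040586]), array([ 1.79993220e+02, -7.83883133e-02,  1.63944963e+02])) 4.775
[225.7, 215.8, 96.6, 136.6] 0.94
((611.63525390625, 0.3304176330566406), (63.870418548583984, 121.35986328125), 82.66799926757812)
[[174.40387 158.38205]
 [245.22801 143.5427 ]
 [272.77148 275.0002 ]
 [201.94734 289.83957]]
19.33099772834011 40.4685777425766 [554.84710193 202.06026383  34.41176018] 6.725
19.08922907000705 39.95624542236328 [-0.82652683  0.7109079  -0.50328176] 7.4333
```

View pics/w2b.png

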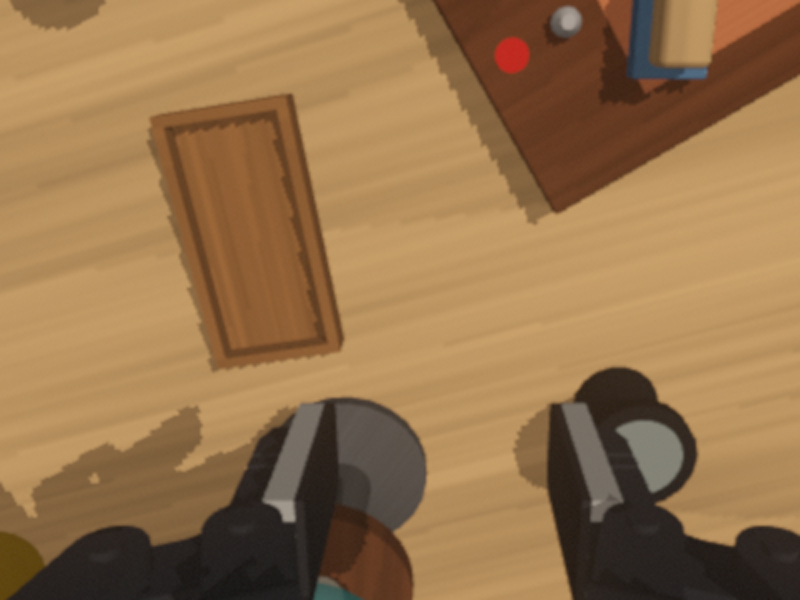

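```bash
python3 - <<'E'
from h import *
goto([611.6,0.3,100],[180,0,172.7])
move_l([611.6,0.3,35],None,150); wait(.2)
move_l([611.6,0.3,22.5],None,60); wait(.3)
o=get_obs(); print(o["tcp_pos"],o["wrist_force"],o["t"])
grip(45); move_l([611.6,0.3,110],None,150)
goto([575,-200,200],[180,0,166.6]); wait(.2)
im,p=shot("w3"); print([x.tolist() for x in p], get_obs()["t"])
for n in ["hone","tray"]:
    for d in spot_in(n,"wrist")[:1]: print(n,d["extent"],d["score"])
cv2.imwrite("pics/w3b.png",cv2.resize(im[:,:,::-1],(800,600),interpolation=cv2.INTER_CUBIC))
E
```

```text
[6.11512303e+02 2.89513117e-01 2.24634583e+01] [-0.71068809 -0.35622482 -0.72333635] 9.725
[[574.7898878054085, -198.1374192939812, 198.63785854508586], [179.95116008304174, -0.13016763017818744, 166.72722832281093]] 11.9667
hone [548.9, 201.1, 61.7, 94.7] 0.78
tray [546.5, 199.2, 86.7, 137.4] 0.77
```

View pics/w3b.png

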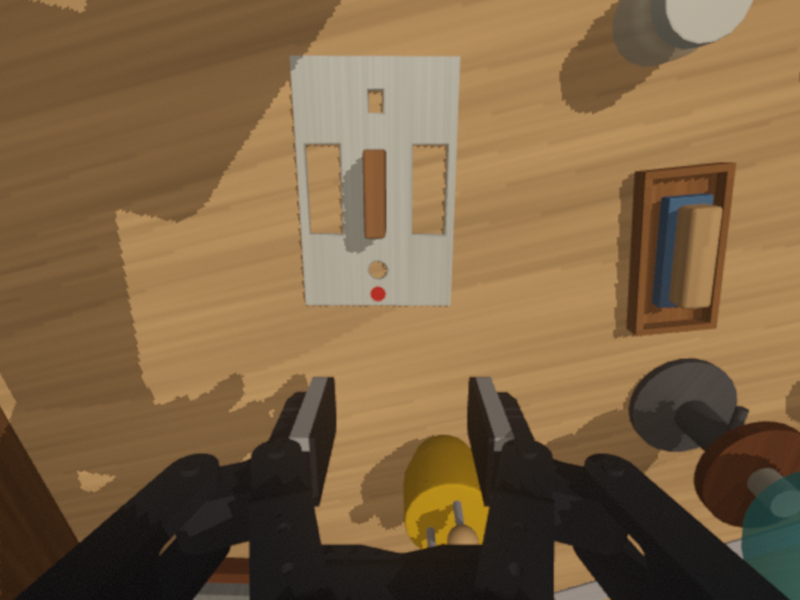

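```bash
python3 - <<'E'
from h import *
p=(np.array([574.79,-198.137,198.638]),np.array([179.951,-.13,166.727]))
W=lambda x,y,z: ray("wrist",(x*.8,y*.8),z,p)
f=fit([[-55,85],[55,85],[-55,-85],[55,-85],[0,-76],[0,-58],[0,58]],[W(292,57,5),W(460,57,5),W(306,305,5),W(450,305,5),W(378,294,5),W(377,270,5),W(376,101,5)])
print(f)
print("bar",fit([[-7,28],[7,28],[-7,-28],[7,-28]],[W(363,150,39),W(386,150,39),W(363,238,39),W(384,238,39)]))
(x,y),yaw=f[0],f[1]
goto([x,y,120],[180,0,yaw+90])
move_l([x,y,40],None,150); wait(.3)
move_l([x,y,13],None,100); wait(.2)
print(get_obs()["tcp_pos"])
grip(5,80); o=get_obs(); print(o["grip_width"],o["grip_force"],o["tcp_pos"],o["ee_rot"],o["t"])
move_l([x,y,45],None,80); wait(.2)
move_l([x,y,110],None,150); wait(.3)
o=get_obs(); print(o["grip_width"],o["grip_force"],o["tcp_pos"],o["wrist_force"],o["moment"],o["t"])
E
```

```text
(array([ 519.60832577, -202.43975978]), np.float64(76.46550995590488), np.float64(0.9493451514939579))
bar (array([ 519.28112421, -202.58279986]), np.float64(75.2096070616014), np.float64(0.8457660987759255))
[ 520.16254217 -202.72489635   13.60911712]
12.658805833477556 79.78724956512451 [ 519.99820214 -202.7438657    13.62377018] [-1.79976485e+02  4.56613889e-02  1.66473992e+02] 14.525
12.703962293769875 78.8224732875824 [ 518.79638931 -202.03696478  108.72808225] [ 2.57474360e-03  8.65839259e-01 -3.74230577e+00] [-0.04500754 -0.01758774  0.05630347] 16.1583
```

```bash
python3 - <<'E'
from h import *
p=(np.array([574.84,120.97,200.07]),np.array([179.978,-.003,164.073]))
W=lambda x,y,z: ray("wrist",(x*.8,y*.8),z,p)
L=np.array([[-70,-100],[70,-100],[-70,100],[70,100],[0,-83],[-42.5,42.5],[-42.5,-42.5],[42.5,42.5],[0,-58],[0,58]])
B=np.array([W(343,178,18),W(443,338,18),W(615,4,18),W(693,202,18),W(415,252,18),W(550,97,18),W(434,167,18),W(603,211,18),W(446,234,28),W(600,143,28)])
c,t,_=fit(L,B); R=Rn.from_euler("z",t,degrees=True).as_matrix()[:2,:2]
print(np.round((B-c)@R-L,1).tolist())
p2=(np.array([629.825,84.818,199.65]),np.array([179.993,-.078,163.945]))
V=lambda x,y,z: ray("wrist",(100+x/2,100+y/2),z,p2)
D=np.array([V(512,55,18),V(566,22,28),V(557,212,18)])
print(np.round((D-c)@R,1).tolist())
# subpixel blobs: steel pins & dot in w1 native
im=cv2.imread("pics/w1.png"); hsv=cv2.cvtColor(im,cv2.COLOR_BGR2HSV)
for n,(x,y) in {"thick":(446*.8,234*.8),"thin":(600*.8,143*.8),"dot":(415*.8,252*.8)}.items():
    x0,y0=int(x)-12,int(y)-12; s=hsv[y0:y0+25,x0:x0+25]
    m=(s[...,1]>210)&(s[...,2]>150) if n=="dot" else (s[...,1]<90)
    yy,xx=np.nonzero(m); print(n,m.sum(),xx.mean()+x0,yy.mean()+y0,(x,y))
E
python3 -c "
import cv2
a=cv2.imread('pics/w1.png')
cv2.imwrite('pics/w1c.png',cv2.resize(a[90:220,320:515],(780,520),interpolation=cv2.INTER_CUBIC))"
```

```text
[[1.8, 1.6], [-1.5, 1.9], [1.6, -1.4], [-1.0, -1.6], [0.7, 0.4], [0.8, 0.2], [-0.2, 0.2], [0.3, 0.6], [-1.2, 0.6], [-1.4, -2.5]]
[[0.3, -82.7], [-0.2, -58.8], [68.8, -98.5]]
thick 166 356.33734939759034 187.06626506024097 (356.8, 187.20000000000002)
thin 107 480.14018691588785 114.1588785046729 (480.0, 114.4)
dot 166 331.32530120481925 201.09036144578315 (332.0, 201.60000000000002)
```

View pics/w1c.png

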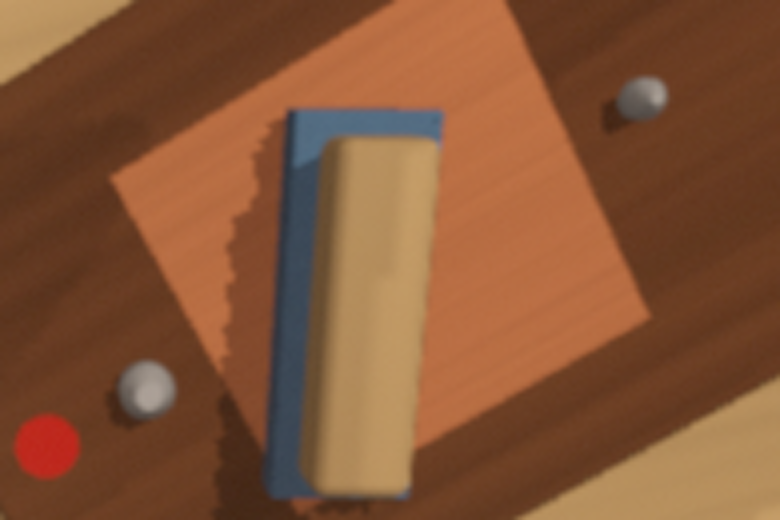

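```bash
cat >> h.py <<'E'
HOME=np.array([544.7,213.4]); YAW=15.3; HZ=13.6
def at(dx,dy,z,dyaw=0):
    "TCP pose that puts the template origin at (dx,dy) of the bed frame, underside at height z"
    a=np.radians(YAW); d=np.array([np.cos(a)*dx-np.sin(a)*dy,np.sin(a)*dx+np.cos(a)*dy])
    return [*(HOME+d),z+HZ],[180,0,YAW+dyaw+90]
E
python3 - <<'E'
from h import *
o=get_obs(); p=o["tcp_pos"].copy()
move_l([p[0],p[1],130],None,150)
P,A=at(-20,0,100); P[2]=130
move_l(P,A,220); wait(.3)
move_l(at(-20,0,45)[0],None,120); wait(.4)
o=get_obs(); print(o["tcp_pos"],o["ee_rot"],o["wrist_force"],o["t"]); f0=o["wrist_force"]
get_image("top"); im=get_image("top")
z=33
while z>24:
    z-=.75; move_l(at(-20,0,z)[0],None,15); wait(.1); o=get_obs(); df=o["wrist_force"]-f0
    if z<30: print(z,o["tcp_pos"].round(1),df.round(1),o["moment"].round(2))
    if df[2]>4: break
wait(.3); o=get_obs(); print(o["tcp_pos"],o["wrist_force"]-f0,o["t"],f0)
im=get_image("scene"); cv2.imwrite("pics/s4.png",cv2.resize(im[130:280,270:470,::-1],(800,600),interpolation=cv2.INTER_CUBIC))
E
```

```text
[525.7264376  208.20774048  59.10945598] [1.79948149e+02 1.93826338e-03 1.05302091e+02] [-0.22694646  1.27170581 -2.3388384 ] 19.9
29.25 [525.4 208.1  42.8] [ 0.6 -1.3 -0.8] [ 0.06 -0.02 -0.02]
28.5 [525.4 208.1  42.1] [ 0.   0.  -0.9] [-0.02  0.02  0.04]
27.75 [525.6 208.2  41.6] [-0.2 -0.2  1.5] [-0.06  0.04 -0.03]
27.0 [525.7 208.3  41.3] [-3.6 -1.4  7.5] [-0.21  0.37 -0.05]
[525.65879804 208.27290986  41.33330568] [-2.7125645  -0.97546701  8.23718725] 23.85 [-0.22694646  1.27170581 -2.3388384 ]
```

View pics/s4.png

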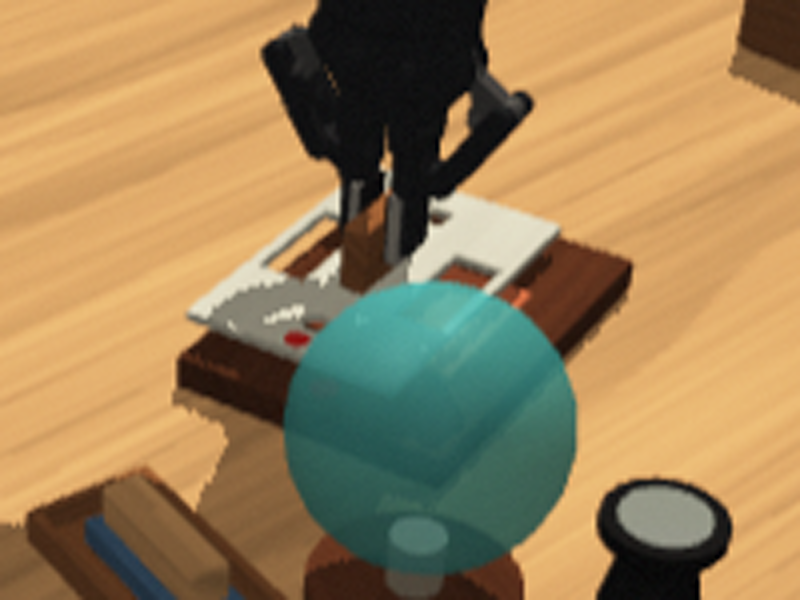

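```bash
python3 - <<'E'
from h import *
f0=np.array([-.23,1.27,-2.34]); a=np.radians(YAW)
move_l(at(-9,0,27)[0],None,25)
x=-9
while x<6:
    x+=1; move_l(at(x,0,27)[0],None,15); wait(.1); o=get_obs(); d=o["tcp_pos"][:2]-HOME; df=o["wrist_force"]-f0
    print(x,round(np.cos(a)*d[0]+np.sin(a)*d[1],1),round(-np.sin(a)*d[0]+np.cos(a)*d[1],1),round(o["tcp_pos"][2]-HZ,2),df.round(1),o["moment"].round(2),round(o["t"],1))
    if x>-5 and df[2]<1.5: break
E
```

```text
-8 -12.3 0.2 27.6 [-12.7  -3.9  17.7] [-0.8   2.09 -0.28] 24.8
-7 -12.2 0.3 27.57 [-13.4  -4.8  19.7] [-0.95  2.37 -0.39] 25.2
-6 -10.0 0.2 27.62 [-11.2  -4.2  17.5] [-0.8   2.   -0.33] 25.5
-5 -9.9 0.2 27.57 [-13.7  -3.7  19. ] [-0.88  2.29 -0.4 ] 25.9
-4 -8.0 0.2 27.56 [-12.1  -3.7  16.7] [-0.83  1.99 -0.33] 26.2
-3 -7.9 0.2 27.52 [-13.7  -5.3  18.9] [-0.93  2.35 -0.39] 26.6
-2 -7.0 0.2 27.41 [-13.6  -4.1  18.6] [-0.96  2.22 -0.27] 26.9
-1 -6.9 0.2 27.39 [-15.1  -5.1  20.9] [-1.06  2.63 -0.25] 27.3
0 -6.8 0.2 27.35 [-16.9  -6.2  21.8] [-1.19  2.94 -0.33] 27.6
1 -6.7 0.2 27.32 [-18.6  -5.4  24.5] [-1.28  3.31 -0.25] 28.0
2 -6.6 0.2 27.25 [-19.8  -6.2  26.9] [-1.36  3.62 -0.3 ] 28.3
3 -6.5 0.2 27.21 [-22.1  -6.9  26.9] [-1.43  3.98 -0.31] 28.7
4 -6.4 0.3 27.2 [-24.2  -7.7  30. ] [-1.63  4.32 -0.3 ] 29.0
5 4.1 0.0 26.32 [-2.4 -2.   3.2] [-0.08  0.48 -0.16] 29.4
6 4.4 0.1 26.18 [-5.1 -2.8  4.5] [-0.31  1.01 -0.08] 29.7
```

```bash
python3 - <<'E'
from h import *
im,p=shot("w5"); s=get_image("top")
a=cv2.resize(im[:,:,::-1],(400,300)); a=im[60:460,120:520,::-1]; b=cv2.resize(s[205:325,145:265,::-1],(400,400),interpolation=cv2.INTER_CUBIC)
cv2.imwrite("pics/m5.png",np.hstack([a,b])); print(p,get_obs()["grip_width"])
E
```

```text
(array([548.89448843, 214.60814027,  39.77782687]), array([-1.79736006e+02, -8.07520586e-03,  1.05284603e+02])) 12.10574879959052
```

View pics/m5.png

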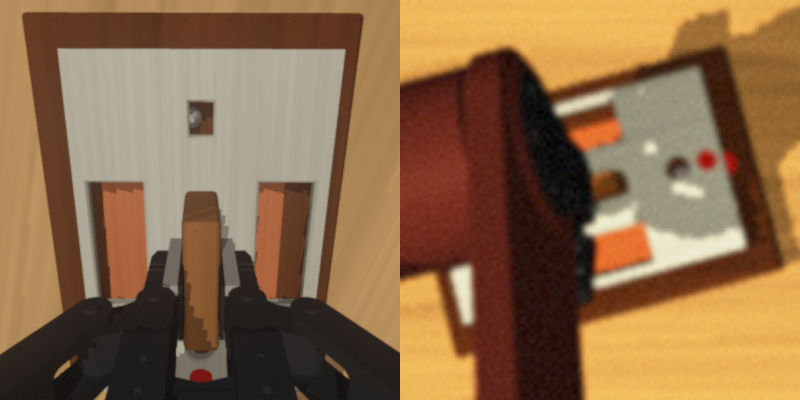

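```bash
python3 - <<'E'
from h import *
f0=np.array([-.23,1.27,-2.34]); a=np.radians(YAW)
def st(tag):
    o=get_obs(); d=o["tcp_pos"][:2]-HOME; df=o["wrist_force"]-f0
    print(tag,round(np.cos(a)*d[0]+np.sin(a)*d[1],1),round(-np.sin(a)*d[0]+np.cos(a)*d[1],1),round(o["tcp_pos"][2]-HZ,2),df.round(1),o["moment"].round(2),round(o["t"],1)); return o["tcp_pos"][2]-HZ,df
for x in [3,1.5,0.7,0]:
    move_l(at(x,0,25.5)[0],None,15); wait(.15); z,df=st(x)
    if z<24: break
for zc in [24,22.5,21,19.5,18]:
    move_l(at(0,0,zc)[0],None,15); wait(.15); z,df=st(zc)
    if df[2]>30: break
im,p=shot("w6"); cv2.imwrite("pics/w6c.png",im[60:460,120:520,::-1])
E
```

```text
3 3.3 -0.1 25.37 [-0.7 -2.5  0.8] [-0.19  0.17 -0.04] 30.4
1.5 1.6 0.0 25.36 [ 0.8 -1.  -0.8] [0.03 0.01 0.05] 30.8
0.7 0.7 -0.0 25.49 [ 0.2 -2.  -1.1] [-0.02 -0.02  0.01] 31.2
0 0.0 0.0 25.48 [ 0.8 -1.5 -1.2] [-0.04  0.    0.03] 31.6
24 0.0 -0.0 24.0 [ 0.3 -1.2 -0.7] [-0.01  0.01 -0.01] 32.0
22.5 0.0 0.0 22.5 [ 0.  -1.1 -1.3] [-0.09 -0.03 -0.01] 32.4
21 -0.0 0.0 21.0 [ 0.7 -0.9 -1.2] [-0.01  0.03  0.  ] 32.8
19.5 0.0 -0.0 19.49 [ 0.6 -1.7 -0.5] [-0.02 -0.01  0.03] 33.2
18 0.2 -0.0 18.09 [ 0.8 -1.3  0.1] [-0.   -0.1   0.05] 33.6
```

View pics/w6c.png

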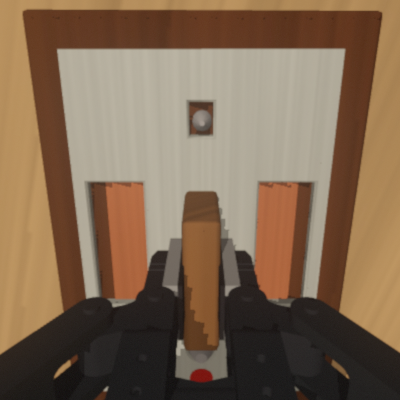

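```bash
python3 - <<'E'
from h import *
grip(40); P=at(0,0,18)[0]
move_l([P[0],P[1],90],None,100)
Q=at(0,-40,18)[0]; move_l([Q[0],Q[1],190],None,180); wait(.4)
im,p=shot("w7"); s=get_image("scene"); print(get_obs()["t"])
for n in ["jar","globe","toolcup","loupe"]:
    for d in spot_in(n,"scene")[:1]: print(n,np.round(d["extent"],1).tolist())
b=cv2.resize(s[130:330,210:410,::-1],(400,400),interpolation=cv2.INTER_CUBIC)
cv2.imwrite("pics/m7.png",np.hstack([im[0:400,120:520,::-1],b])); print(p)
E
```

```text
35.975
jar [250.9, 224.7, 29.8, 44.4]
globe [375.1, 272.3, 74.1, 152.0]
toolcup [259.4, 370.2, 58.0, 88.5]
loupe [436.8, 268.3, 34.7, 43.8]
(array([554.85538895, 174.95932995, 189.27515771]), array([-1.79930836e+02, -6.26329071e-03,  1.05317282e+02]))
```

View pics/m7.png

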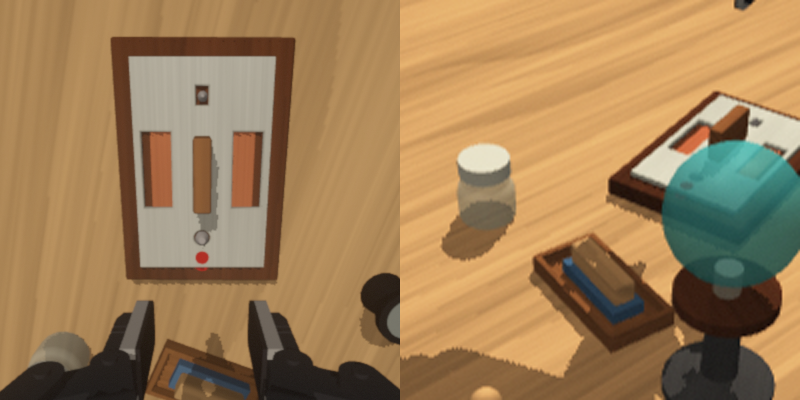

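The wrist view (left half of the picture) shows the template flat on the bed with both pins through their holes, at (202,95) and (202,238). The scene view (right half) shows the hone flat in the tray at (600,280). The jar, globe, cup and loupe have not moved.

```bash
python3 -c "
from station import *
print(sign_off())"
```

```text
the job is handed in; nothing more can be done
None
```

The job is handed in, though no verdict came back: the hone lies flat in its tray, and the template was slid across the pins, lies flat over both and is let go; the jar, globe, cup and loupe stand where they did, at about 36 s of the 61 s allowed.

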